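# Clear the mixer deck and fit its drive sleeve

### The arm

A 6-joint arm with a two-finger parallel gripper is mounted at the origin on the work surface. World frame = base frame: x ahead of the robot, y to its left, z up, the work surface at z = 0. Lengths are in mm, angles in rad, forces in N, time in s.
With the tool pointing down it reaches from about 325 to 875 mm from the base axis. Payload 4.4 kg.
Tool frame: the origin (TCP) lies midway between the tips of the shut fingers; the grasp point (between the pads) lies 19 mm behind it; z points along the fingers, y is the line along which they close (so a half turn about z gives the same grasp; the last joint's range is limited). The gripper opens to 85 mm and grips with 20 to 120 N. Pads are 22 mm wide; open, the fingers measure 114 mm over their backs; the gripper's body (76 mm by 85 mm) begins 54 mm behind the grasp point. The pads swing forward as they close: fully open they stand 13 mm farther back than shut.
Start: joints at [1.071, 0.207, 1.542, -0, 1.393, -0.15], TCP at [197.068, 540.177, 231.282] pointing down, gripper open.
Joint ranges: [-2.73, 2.73], [-0.86, 2.22], [0.23, 2.46], [-1.11, 4.25], [0.08, 2.63], [-2.82, 2.82]. Speed limits (rad/s): [2.79, 2.79, 3.14, 3.14, 3.14, 3.14].

### API

Orientations are given as a unit quaternion [x, y, z, w].
In Python, from station import robot gives the robot as it stands. The module is installed in compiled form; this text tells all that it offers.
- The arm moves only by the tool move_arm, never from a script. Its argument "targets" is a list of rows, each a list of 3 entries, a list of its own where there are three numbers: the shift along the tool's x, y, z as a fraction of full scale, then the turn, a rotation vector about the tool's x, y, z as a fraction of full scale, then the opening, from -1 (shut) to 1 (fully open). A call has 1 to 10 rows; each row is the pose to reach, as a shift and turn from the pose commanded when the call began, along the tool's axes at that moment; what a row does not reach only later rows make up. Full scale, the value 1, is 0.3 m for a shift and 90 degrees for a turn. A row lasts 1/10 s, in which the tool goes at most 50 mm and 8.59 degrees, less where a joint would pass 70% of its speed; a pose out of reach is approached as far as the arm can. A call with a number of a shift or a turn outside -1 to 1 is refused whole. A call with a gripper value outside its range is refused whole. The fingers move at their own pace and stop on an object; the grip force is fixed at half the most. Time passes only in rows, so rows that repeat a pose let the fingers close. It gives the time, the measured TCP pose, the force, the opening and the grip force at its end, in the units of the state.
- robot.get_state(): the state, without advancing time (a new reading comes with each control period).
- robot.capture(name): name is "scene" or "top" or "wrist"; returns (picture, depth): 420x560x3 uint8, red, green, blue; 420x560 float32, mm along the optical axis (not along the pixel's ray), 0 where there is no reading.
- robot.camera_params(name): a dict with "fx", "fy", "cx", "cy" (pixels), "rvec" (rotation vector, rad) and "tvec" (3), from world to camera coordinates, as OpenCV has them. Camera axes: x right, y down, z forward; pixel columns grow to the right and rows downward; lengths in mm; the calibration is good to about 2 mm. A picture is of the moment at which its call begins: read the wrist's pose just before it. camera_params takes no time and is no camera call; for the wrist camera it gives the pose at the moment of the call.
- robot.hand_in(): hands the job in; it is judged then, once.
The state is a dict: "t": time; "joint_positions": joint angles; "dq": joint speeds; "joint_efforts": joint torques, N m; "position": TCP position; "orientation": TCP orientation; "force": force on the tool from outside, world axes, zero at the start; "wrist_torque": the same for the moment, N m; "gripper_width": opening from 0.0 (shut) to 1.0 (fully open); "grasp_force": force on a finger pad.
Only numpy, scipy, OpenCV 4.12 (cv2) and the standard library are available. Lean on these libraries where they do the work, as an engineer would, in place of code of your own. Each camera call takes 0.05 s, during which the arm holds its last target. There are 200 camera calls.

### The job

Using the scraper block, wipe the three orange plastic chips off the mixer's deck into its grey catch tray, without touching the chips with the fingers, and set the scraper down on the bench clear of the mixer. Then slide the blue sleeve, flange down, over the spindle until it rests on the raised red collar and let go of it there, with the collar still up. Finally press the sleeve down from above until its flange lies fully home, flush on the deck, and leave the bottle, beaker and jar alone.

Things in the scene. Friction and masses are not known exactly. Their poses are not given: they have to be found in the camera images.
- mixer: Bench mixer base, fixed: white box with blue side panels and a bare aluminium deck 190 x 190 mm, its flat top 60 mm above the bench. Origin on the bench under the deck's centre; z up. The spindle stands at the deck's centre. The chips lie on the deck on the spindle's +y side, centres within x -55 to 45, y 48 to 66 mm. The catch tray is on the -x side.
- tray_floor (a point): Centre of the floor of the mixer's open grey catch tray, which adjoins the deck's -x edge over its full width: inside it spans, in the mixer's frame, x -95 to -176 mm and y -91 to 91 mm; floor 20 mm and rim 45 mm above the bench. Things pushed over the deck's -x edge drop into it.
- spindle_base (a point): Point on the spindle's axis at the height of the deck top. The spindle is a fixed upright steel shaft, 24 mm diameter, rising 55 mm above the deck; its top 10 mm taper to 12 mm diameter.
- spindle_tip (a point): Centre of the spindle's top end, 115 mm above the bench.
- collar (a joint): Red ejector collar, 40 mm diameter, round the spindle, which slides on it: 0 m = fully up, its flat top 25 mm above the deck; the value is how far it has been pushed down; 0.025 m = fully down, its top flush with the deck. It moves only against friction of about 9 N (the sleeve's weight does not move it) and stays where it is left.
- sleeve: Blue plastic drive sleeve, about 0.27 kg: flange 120 mm diameter, 8 mm thick, at the bottom; above it a round hub 60 mm diameter, up to 55 mm total height; a round bore of 28 mm diameter right through (ring-shaped top face 16 mm wide). Origin at the centre of the flange's underside, z up along the bore. Starts flange down on the bench.
- scraper: Scraper block, about 0.2 kg, standing on the bench: green block 30 mm (x) x 90 mm (y), from its black rubber sole (26 x 86 mm) up to 28 mm, with an upright yellow grip plate 18 mm thick (x), 60 mm long (y) from 28 to 80 mm height. Origin at the centre of the sole, z up. Wipes with its long sides, moving along its x.
- chip_a: Orange plastic chip 24 x 16 x 7 mm lying flat on the mixer's deck; origin at the centre of its underside.
- chip_b: Orange plastic chip 20 x 18 x 8 mm lying flat on the mixer's deck; origin at the centre of its underside.
- chip_c: Orange plastic chip 22 x 14 x 7 mm lying flat on the mixer's deck; origin at the centre of its underside.
- reagent_bottle: Amber bottle, 66 mm diameter, 150 mm tall, a bystander. Origin under its centre.
- beaker: White ceramic beaker, 72 mm diameter, 85 mm tall, a bystander. Origin under its centre.
- sample_jar: White jar with green cap, 60 mm diameter, 70 mm tall, a bystander. Origin under its centre.
There are look-alikes about, which are no part of the job. Of the things shaped like the sleeve, the blue one is meant.

How it is judged:
By the outcome, as a careful person would: the job done as asked, in the order asked, and still so for the second after the job is handed in, with the robot touching nothing.
It also fails if it takes over 72 s, if anything falls off the work surface, if the arm or the gripper's body presses on something with over 40 N, if the wrist force passes 120 N, or if a joint passes its speed limit or range.

## Working session

There is one attempt and no reset: what is moved stays moved. The work goes in short steps, Python scripts to look and compute and a tool call to move; the robot and the scene stay as the last step left them, time stands still between calls to the robot, and variables do not carry over. Pictures are saved under pics/ and viewed, at most 12 in all, crops included, and the job is handed in when it is done.

Besides the shell and the picture viewer there is one more tool, called after "Request:" in YAML: its name, and indented under it one key for each argument. move_arm: Moves the arm, as the interface text tells. Shift numbers are shares of 0.3 m and turn numbers shares of 90 degrees, none past 1 either way. Its arguments: {"type":"object","properties":{"targets":{"type":"array","items":{"type":"array"}}},"required":["targets"]}

```bash
mkdir -p pics; cat > h.py <<'E'
import numpy as np, cv2
from station import robot
from scipy.spatial.transform import Rotation as R
def cam(n):
    p=robot.camera_params(n); Rm=cv2.Rodrigues(np.array(p['rvec'],float))[0]; return p,Rm,np.array(p['tvec'],float).ravel()
def ray(c,uv,z):
    p,Rm,t=c; uv=np.atleast_2d(uv).astype(float)
    d=np.c_[(uv[:,0]-p['cx'])/p['fx'],(uv[:,1]-p['cy'])/p['fy'],np.ones(len(uv))]@Rm
    o=-Rm.T@t
    return o+d*((z-o[2])/d[:,2])[:,None]
def cloud(c,dep):
    p,Rm,t=c; v,u=np.indices(dep.shape)
    P=np.stack([(u-p['cx'])/p['fx']*dep,(v-p['cy'])/p['fy']*dep,dep],-1)
    return (P-t)@Rm
def save(n,im): cv2.imwrite('pics/'+n+'.png',cv2.cvtColor(im,cv2.COLOR_RGB2BGR))
E
python3 - <<'E'
from h import *
for n in('scene','top'):
    c=cam(n); im,d=robot.capture(n); save(n+'0',im); np.savez(n+'0.npz',im=im,d=d)
    print(n,c[0])
print(robot.get_state())
E
```

```text
scene {'fx': 438.8224245450195, 'fy': 438.8224245450195, 'cx': 276.0776491795942, 'cy': 215.43756997707754, 'rvec': array([ 1.54013199,  1.91580083, -0.87208694]), 'tvec': array([  49.01897257, -269.20650419, 1538.29071169])}
top {'fx': 384.3494557448971, 'fy': 384.3494557448971, 'cx': 284.00513540463623, 'cy': 209.3015227593643, 'rvec': array([ 2.19120077, -2.22905135,  0.02963236]), 'tvec': array([ 68.1961427 , 498.92708252, 888.48261924])}
{'t': 0.1, 'joint_positions': array([ 1.07052271e+00,  2.07355395e-01,  1.54282566e+00,  2.46080338e-07,
        1.39349957e+00, -1.50511202e-01]), 'dq': array([-1.25420184e-03, -2.37345697e-03, -2.77179600e-03,  1.06141844e-05,
       -2.86514267e-04, -4.76488423e-04]), 'joint_efforts': array([-6.79205982e-05, -3.84091723e+01, -2.92549753e+01, -1.60393924e-04,
        4.93019223e-03,  3.03330455e-05]), 'position': array([196.72055783, 539.56917801, 230.22326437]), 'orientation': array([ 1.73991084e-01,  9.84746674e-01, -9.89162576e-04, -3.33856188e-04]), 'force': array([-0.03893494, -0.5116645 ,  0.44014891]), 'wrist_torque': array([ 0.0268093 , -0.02317694, -0.02686902]), 'grasp_force': 0.0, 'gripper_width': 0.999487928662336}
```

View pics/top0.png

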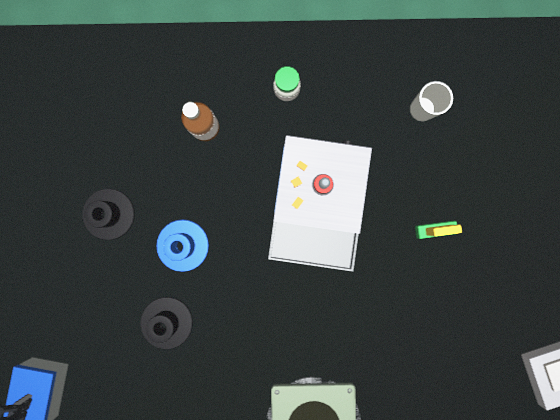

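View pics/scene0.png

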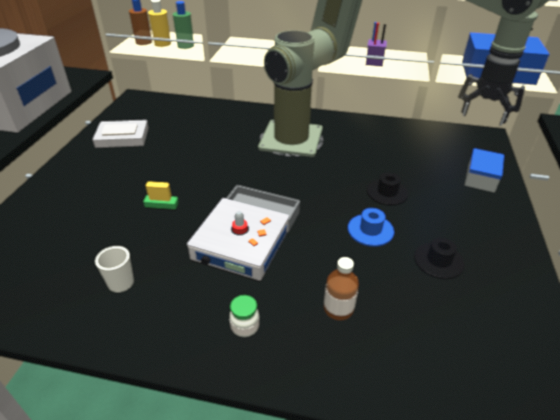

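The top view shows the mixer at about (323,184), with the tray on the robot side and three chips at (302,166), (296,183) and (297,203). The blue sleeve is at (182,246) and the scraper at (438,230). The scene view agrees. Next I'll measure the poses.

```bash
python3 - <<'E'
from h import *
for n in('top','scene'):
    c=cam(n); f=np.load(n+'0.npz'); im,d=f['im'],f['d']; P=cloud(c,d); hsv=cv2.cvtColor(im,cv2.COLOR_RGB2HSV)
    H,S,V=[hsv[...,i].astype(int) for i in range(3)]; ok=(d>0)
    def rep(name,m):
        k,l,st,ce=cv2.connectedComponentsWithStats(m.astype(np.uint8))
        for i in range(1,k):
            if st[i,4]<25: continue
            q=P[(l==i)&ok]; zt=np.percentile(q[:,2],95)
            r=cv2.minAreaRect(np.argwhere(l==i)[:,::-1].astype(np.float32)); box=ray(c,cv2.boxPoints(r),zt)
            e=box[1]-box[0];e2=box[2]-box[1]
            print(n,name,ce[i].round(),st[i,4],'ray',ray(c,ce[i],zt)[0].round(1),'z',np.percentile(q[:,2],[5,50,95]).round(1),'L',np.hypot(*e[:2]).round(),np.degrees(np.arctan2(e[1],e[0])).round(1),np.hypot(*e2[:2]).round())
    rep('blue',(H>95)&(H<125)&(S>120)&(V>80))
    rep('orange',(H>8)&(H<25)&(S>110)&(V>190))
    rep('yellow',(H>=20)&(H<35)&(S>120)&(V>120))
    rep('green',(H>45)&(H<75)&(S>150)&(V>80))
    rep('red',((H<6)|(H>174))&(S>120)&(V>80))
    # deck
    if n=='top':
        m=ok&(abs(P[...,2]-60)<6)&(S<40); k,l,st,ce=cv2.connectedComponentsWithStats(m.astype(np.uint8)); i=1+st[1:,4].argmax()
        q=P[l==i]; xy=np.float32(ray(c,np.argwhere(l==i)[:,::-1],60)[:,:2]); r=cv2.minAreaRect(xy); print('deck',r,np.median(q[:,2]))
        print(cv2.boxPoints(r))
E
```

```text
top blue [182. 245.] 2084 ray [423.6 285.8  55.2] z [ 2.2  7.9 55.2] L 114.0 -45.8 114.0
top blue [ 32. 390.] 1851 ray [119.6 609.5  62.7] z [50.4 60.  62.7] L 112.0 -11.4 94.0
top blue [  5. 414.] 25 ray [185.9 493.2 302.1] z [ -1.7  60.2 302.1] L 8.0 -91.0 6.0
top yellow [302. 165.] 47 ray [593.4  20.1  69.2] z [64.  66.6 69.2] L 11.0 -34.6 18.0
top yellow [296. 182.] 56 ray [558.   33.1  69.7] z [65.1 67.6 69.7] L 17.0 -60.0 15.0
top yellow [297. 202.] 53 ray [512.9  31.1  67.9] z [63.3 66.  67.9] L 21.0 -37.9 12.0
top yellow [444. 230.] 305 ray [ 448.3 -280.7   81.4] z [40.6 78.3 81.4] L 75.0 -83.9 20.0
top red [322. 184.] 162 ray [550.5 -22.8  81.2] z [62.7 78.4 81.2] L 38.0 -91.0 36.0
deck ((551.90673828125, -26.262657165527344), (189.86180114746094, 189.7322235107422), 80.87187957763672) 59.31534956572254
[[ 443.18192  -104.94154 ]
 [ 630.51135  -135.04117 ]
 [ 660.6316     52.41623 ]
 [ 473.30212    82.515854]]
scene blue [136.   4.] 65 ray [-619.8 -832.9  223.9] z [185.3 206.5 223.9] L 34.0 151.8 174.0
scene blue [180.   7.] 85 ray [-620.2 -620.7  226.4] z [183.  208.4 226.4
[... 513 characters left out ...]
 ray [471.4 296.1  57. ] z [ 1.6 10.6 57. ] L 139.0 143.5 140.0
scene orange [265. 221.] 38 ray [519.3  33.7  70.8] z [63.9 67.8 70.8] L 24.0 140.2 16.0
scene orange [261. 232.] 39 ray [563.9  35.2  71.4] z [66.1 68.7 71.4] L 17.0 102.6 18.0
scene orange [253. 242.] 33 ray [598.1  21.9  69.6] z [65.5 67.2 69.6] L 12.0 159.4 21.0
scene yellow [159.  23.] 447 ray [-544.2 -697.8  175.1] z [ 77.1 131.2 175.1] L 88.0 129.7 412.0
scene yellow [161.  43.] 65 ray [-632.5 -746.6   55.1] z [34.1 42.7 55.1] L 67.0 103.2 54.0
scene yellow [158. 190.] 397 ray [ 473.6 -272.1   81.1] z [ 1.9 61.  81.1] L 81.0 -157.5 68.0
scene red [239. 228.] 138 ray [571.3 -17.6  82.1] z [64.  77.1 82.1] L 37.0 102.6 43.0
```

```bash
cat >> h.py <<'E'
def plan(xyz,ang):
    "fractions for move_arm to reach world xyz with closing axis at ang deg (tool down)"
    s=robot.get_state(); Rc=R.from_quat(s['orientation']).as_matrix(); a=np.radians(ang)
    y=np.array([np.cos(a),np.sin(a),0]); z=np.array([0,0,-1.]); Rt=np.c_[np.cross(y,z),y,z]
    sh=Rc.T@(np.array(xyz)-s['position'])/300; rv=R.from_matrix(Rc.T@Rt).as_rotvec()/(np.pi/2)
    print('shift',sh.round(4),'turn',rv.round(4)); return sh,rv
E
python3 - <<'E'
from h import *
plan([390,286,260],70); plan([424,286,260],30)
print(R.from_quat(robot.get_state()['orientation']).as_matrix().round(3))
E
```

```text
shift [-0.8949 -0.5735 -0.0984] turn [-0.0013 -0.0002 -0.0004]
shift [-1.0013 -0.5346 -0.0985] turn [-1.30e-03  3.00e-04  4.44e-01]
[[-0.939  0.343 -0.001]
 [ 0.343  0.939 -0.002]
 [ 0.    -0.002 -1.   ]]
```

Request:
move_arm:
  targets:
    - [[-0.9, -0.57, -0.1], [0, 0, 0.44], 1]
    - [[-0.9, -0.57, -0.1], [0, 0, 0.44], 1]
    - [[-0.9, -0.57, -0.1], [0, 0, 0.44], 1]
    - [[-0.9, -0.57, -0.1], [0, 0, 0.44], 1]
    - [[-0.9, -0.57, -0.1], [0, 0, 0.44], 1]
    - [[-0.9, -0.57, -0.1], [0, 0, 0.44], 1]
    - [[-0.9, -0.57, -0.1], [0, 0, 0.44], 1]
    - [[-0.9, -0.57, -0.1], [0, 0, 0.44], 1]
    - [[-0.9, -0.57, -0.1], [0, 0, 0.44], 1]

```text
t: 1.0
position: [391.9, 286.8, 260.9]
orientation: [0.498, 0.867, -0.0, -0.001]
force: [-0.5, -0.4, 0.5]
gripper_width: 1.001
grasp_force: 0.0
```

```bash
python3 - <<'E'
from h import *
c=cam('wrist'); im,d=robot.capture('wrist'); save('w1',im)
np.savez('w1.npz',im=im,d=d)
print(c[0]['fx'],(-c[1].T@c[2]).round(),robot.get_state()['position'].round(1))
P=cloud(c,d);hsv=cv2.cvtColor(im,cv2.COLOR_RGB2HSV)
m=(hsv[...,0]>95)&(hsv[...,0]<125)&(hsv[...,1]>120)&(d>0)
print(m.sum())
for lo,hi,z in((50,60,55),(2,12,8)):
    q=(m&(P[...,2]>lo)&(P[...,2]<hi)).astype(np.uint8)
    ct=max(cv2.findContours(q,cv2.RETR_EXTERNAL,cv2.CHAIN_APPROX_NONE)[0],key=cv2.contourArea)
    xy=np.float32(ray(c,ct[:,0],z)[:,:2]); print(z,cv2.minEnclosingCircle(xy),cv2.fitEllipse(xy))
plan([560,-20,300],-9)
E
```

```text
310.31452107886247 [359. 343. 403.] [391.4 287.3 260.8]
799Traceback (most recent call last):
  File "<stdin>", line 11, in <module>
cv2.error: OpenCV(4.12.0) /io/opencv/modules/imgproc/src/shapedescr.cpp:361: error: (-201:Incorrect size of input array) There should be at least 5 points to fit the ellipse in function 'fitEllipseNoDirect'
```

View pics/w1.png

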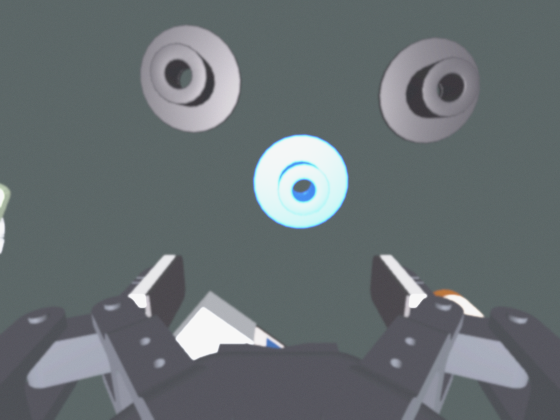

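The wrist view has the blue sleeve at (300,182). It is overexposed to cyan, so I'll loosen the mask.

```bash
cat > sl.py <<'E'
from h import *
def sleeve(c,im,d,z0=0):
    P=cloud(c,d);hsv=cv2.cvtColor(im,cv2.COLOR_RGB2HSV); e=(d>0)&(hsv[...,0]>75)&(hsv[...,0]<130)&(hsv[...,1]>20)
    for lo,hi,z in((48,62,55),(1,62,8)):
        q=(e&(P[...,2]>z0+lo)&(P[...,2]<z0+hi)).astype(np.uint8)
        ct=max(cv2.findContours(q,cv2.RETR_EXTERNAL,cv2.CHAIN_APPROX_NONE)[0],key=cv2.contourArea)
        xy=np.float32(ray(c,ct[:,0],z0+z)[:,:2]); print(z,np.median(P[q>0][:,2]).round(1),cv2.minEnclosingCircle(xy),cv2.fitEllipse(xy))
E
python3 - <<'E'
from sl import *
f=np.load('w1.npz'); sleeve(cam('wrist'),f['im'],f['d'])
plan([560,-20,300],-9)
plan([600,50,300],-9)
E
```

```text
55 54.4 ((418.96343994140625, 298.1484069824219), 29.919910430908203) ((419.0064392089844, 298.1944580078125), (57.91973876953125, 58.76590347290039), 54.90299987792969)
8 1.5 ((418.984130859375, 298.1189270019531), 61.32136917114258) ((419.1242370605469, 297.99456787109375), (117.78093719482422, 118.27363586425781), 34.54128646850586)
shift [-1.1678 -0.0332 -0.1316] turn [-9.000e-04 -2.000e-04  4.374e-01]
shift [-1.0339  0.1998 -0.1317] turn [-9.000e-04 -2.000e-04  4.374e-01]
```

Request:
move_arm:
  targets:
    - [[-1, -0.15, -0.15], [0, 0, 0.437], 1]
    - [[-1, -0.15, -0.15], [0, 0, 0.437], 1]
    - [[-1, -0.15, -0.15], [0, 0, 0.437], 1]
    - [[-1, -0.15, -0.15], [0, 0, 0.437], 1]
    - [[-1, -0.15, -0.15], [0, 0, 0.437], 1]
    - [[-1, -0.15, -0.15], [0, 0, 0.437], 1]
    - [[-1, -0.15, -0.15], [0, 0, 0.437], 1]
    - [[-1, -0.15, -0.15], [0, 0, 0.437], 1]
    - [[-1, -0.15, -0.15], [0, 0, 0.437], 1]

```text
t: 1.95
position: [504.2, 7.3, 305.6]
orientation: [0.76, 0.65, -0.0, -0.001]
force: [0.2, 0.4, -0.4]
gripper_width: 0.997
grasp_force: 0.0
```

```bash
python3 - <<'E'
from h import *
c=cam('wrist'); im,d=robot.capture('wrist'); save('w2',im)
np.savez('w2.npz',im=im,d=d)
P=cloud(c,d)
m=((d>0)&(abs(P[...,2]-60)<5)).astype(np.uint8); k,l,st,ce=cv2.connectedComponentsWithStats(m); i=1+st[1:,4].argmax()
xy=np.float32(ray(c,np.argwhere(l==i)[:,::-1],60)[:,:2]); print(cv2.minAreaRect(xy),np.median(P[l==i][:,2]))
plan([448,-281,250],0)
m=((d>0)&(P[...,2]>105)&(P[...,2]<125)&(np.hypot(P[...,0]-552,P[...,1]+26)<30)); v=np.argwhere(m)[:,::-1]; print(len(v), ray(c,v,115).mean(0) if len(v) else 0)
E
```

```text
((551.638671875, -26.13794708251953), (189.93067932128906, 189.85508728027344), 80.82396697998047) 59.767617999408635
shift [-0.9789 -0.0373  0.1848] turn [-0.001  -0.0005 -0.0979]
307 [550.57713162 -23.25485734 115.        ]
```

View pics/w2.png

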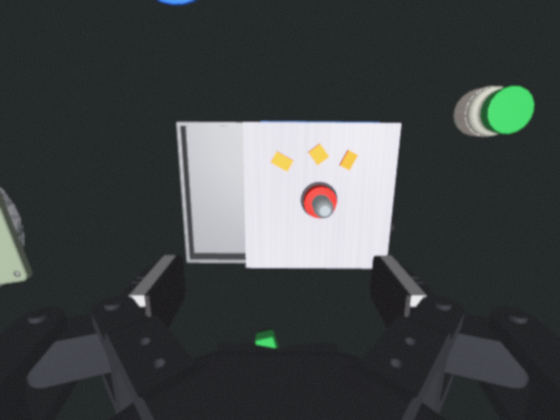

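The wrist view shows the deck at about x 245–400, y 122–268, the chips at (282,161), (318,154) and (348,160), and the spindle at (320,203). It agrees with the top view, so I'll move to the scraper.

Request:
move_arm:
  targets:
    - [[-1, -0.07, 0.15], [0, 0, 0], 1]
    - [[-1, -0.07, 0.15], [0, 0, 0], 1]
    - [[-1, -0.07, 0.15], [0, 0, 0], 1]
    - [[-1, -0.07, 0.15], [0, 0, 0], 1]
    - [[-1, -0.07, 0.15], [0, 0, 0], 1]
    - [[-1, -0.07, 0.15], [0, 0, 0], 1]
    - [[-1, -0.07, 0.15], [0, 0, 0], 1]

```text
t: 2.7
position: [435.9, -290.1, 259.8]
orientation: [0.761, 0.648, -0.001, -0.001]
force: [-0.5, -0.2, -0.5]
gripper_width: 1.002
grasp_force: 0.0
```

Request:
move_arm:
  targets:
    - [[-0.25, 0, 0], [0, 0, 0], 1]
    - [[-0.25, 0, 0], [0, 0, 0], 1]
    - [[-0.25, 0, 0], [0, 0, 0], 1]

```text
t: 3.0
position: [426.0, -362.4, 261.0]
orientation: [0.76, 0.649, -0.0, -0.0]
force: [-0.1, 0.4, 0.0]
gripper_width: 1.0
grasp_force: 0.0
```

```bash
python3 - <<'E'
from h import *
c=cam('wrist'); im,d=robot.capture('wrist'); save('w3',im); np.savez('w3.npz',im=im,d=d)
P=cloud(c,d);hsv=cv2.cvtColor(im,cv2.COLOR_RGB2HSV);H,S=hsv[...,0],hsv[...,1]
for n,m,z,lo,hi in(('plate',(H>20)&(H<35),80,72,88),('block',(H>40)&(H<85),28,20,34)):
    q=((S>60)&m&(d>0)&(P[...,2]>lo)&(P[...,2]<hi)).astype(np.uint8); k,l,st,ce=cv2.connectedComponentsWithStats(q); i=1+st[1:,4].argmax()
    v=np.argwhere(l==i)[:,::-1]; xy=np.float32(ray(c,v,z)[:,:2]); print(n,len(v),cv2.minAreaRect(xy),np.median(P[l==i][:,2]))
print(robot.get_state()['position'])
E
```

```text
plate 80 ((454.4785461425781, -292.0654296875), (4.505330562591553, 49.07499313354492), 1.7997254133224487) 79.35775699156163
block 57 ((451.2827453613281, -326.9755554199219), (30.570444107055664, 16.01209259033203), 12.080880165100098) 26.43573771408214
[ 426.2755069  -360.63419659  260.91033289]
```

View pics/w3.png

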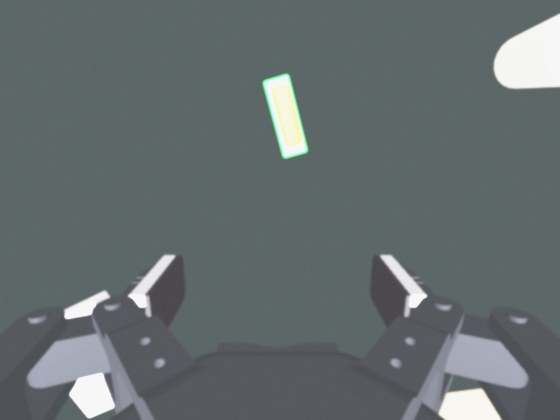

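The wrist view shows the whole scraper at (285,116), with washed-out colour. I'll segment it by depth instead.

```bash
python3 - <<'E'
from h import *
c=cam('wrist'); d=np.load('w3.npz')['d']; P=cloud(c,d); u=np.zeros(d.shape,bool); u[60:175,240:330]=1
for z,lo,hi in((80,72,88),(28,20,90)):
    v=np.argwhere(u&(P[...,2]>lo)&(P[...,2]<hi))[:,::-1]; xy=np.float32(ray(c,v,z)[:,:2]); print(z,len(v),cv2.minAreaRect(xy))
E
```

```text
80 1094 ((446.69805908203125, -287.7958679199219), (17.748451232910156, 59.3448486328125), 6.537715435028076)
28 2046 ((446.8224792480469, -287.81451416015625), (29.680721282958984, 89.17635345458984), 6.64703893661499)
```

```bash
python3 - <<'E'
from h import *
plan([446.75,-287.8,38],6.6)
E
```

```text
shift [0.2494 0.03   0.7434] turn [-0.0002 -0.0009 -0.1726]
```

Request:
move_arm:
  targets:
    - [[0.249, 0.03, 0.25], [0, 0, -0.173], 1]
    - [[0.249, 0.03, 0.25], [0, 0, -0.173], 1]
    - [[0.249, 0.03, 0.25], [0, 0, -0.173], 1]
    - [[0.249, 0.03, 0.25], [0, 0, -0.173], 1]
    - [[0.249, 0.03, 0.4], [0, 0, -0.173], 1]
    - [[0.249, 0.03, 0.55], [0, 0, -0.173], 1]
    - [[0.249, 0.03, 0.68], [0, 0, -0.173], 1]
    - [[0.249, 0.03, 0.74], [0, 0, -0.173], 1]
    - [[0.249, 0.03, 0.742], [0, 0, -0.173], 1]
    - [[0.249, 0.03, 0.742], [0, 0, -0.173], 1]

```text
t: 4.05
position: [447.7, -290.5, 40.3]
orientation: [0.665, 0.747, -0.0, 0.002]
force: [-0.7, -0.8, -0.1]
gripper_width: 0.997
grasp_force: 0.0
```

```bash
python3 - <<'E'
from h import *
print(robot.get_state()['position']);plan([446.75,-287.8,38],6.6)
E
```

```text
[ 447.65184766 -290.51887616   40.3152689 ]
shift [ 0.0094 -0.002   0.0077] turn [ 0.0013  0.0015 -0.0001]
```

Request:
move_arm:
  targets:
    - [[0.01, -0.002, 0.008], [0, 0, 0], 1]
    - [[0.01, -0.002, 0.008], [0, 0, 0], -1]
    - [[0.01, -0.002, 0.008], [0, 0, 0], -1]
    - [[0.01, -0.002, 0.008], [0, 0, 0], -1]
    - [[0.01, -0.002, 0.008], [0, 0, 0], -1]
    - [[0.01, -0.002, 0.008], [0, 0, 0], -1]
    - [[0.01, -0.002, 0.008], [0, 0, 0], -1]
    - [[0.01, -0.002, 0.008], [0, 0, 0], -1]

```text
t: 4.85
position: [445.4, -286.6, 36.4]
orientation: [0.665, 0.747, 0.0, 0.0]
force: [0.3, 1.0, 2.6]
gripper_width: 0.204
grasp_force: 62.7
```

```bash
python3 - <<'E'
from h import *
s=robot.get_state();print(s['position'],s['force'],s['gripper_width'],s['grasp_force'])
E
```

```text
[ 445.41659953 -286.57760085   36.44323469] [0.29388179 1.00404414 2.64950799] 0.20392629686165942 62.728596925735474
```

```bash
python3 - <<'E'
from h import *
plan([445.4,-286.6,190],6.6);plan([641.6,29.2,190],-9.17)
E
```

```text
shift [-2.000e-04  0.000e+00 -5.119e-01] turn [ 0.0001  0.0001 -0.0001]
shift [ 0.9704  0.7706 -0.5119] turn [2.000e-04 1.000e-04 1.752e-01]
```

Request:
move_arm:
  targets:
    - [[0, 0, -0.12], [0, 0, 0], -1]
    - [[0, 0, -0.25], [0, 0, 0], -1]
    - [[0, 0, -0.4], [0, 0, 0], -1]
    - [[0.1, 0.08, -0.512], [0, 0, 0.175], -1]
    - [[0.25, 0.2, -0.512], [0, 0, 0.175], -1]
    - [[0.37, 0.3, -0.512], [0, 0, 0.175], -1]
    - [[0.5, 0.4, -0.512], [0, 0, 0.175], -1]
    - [[0.62, 0.5, -0.512], [0, 0, 0.175], -1]
    - [[0.74, 0.59, -0.512], [0, 0, 0.175], -1]
    - [[0.86, 0.68, -0.512], [0, 0, 0.175], -1]

```text
t: 5.85
position: [618.4, -4.6, 188.8]
orientation: [0.761, 0.649, -0.001, -0.001]
force: [-0.2, -0.6, -2.7]
gripper_width: 0.198
grasp_force: 62.2
```

```bash
python3 - <<'E'
from h import *
s=robot.get_state();print(s['position'],s['force'],s['gripper_width'],s['grasp_force'])
plan([641.6,29.2,110],-9.17)
E
```

```text
[618.35395285  -4.62173501 188.79935356] [-0.24146665 -0.63967165 -2.69779465] 0.19827516531968553 62.224992513656616
shift [0.1236 0.0591 0.2625] turn [-0.0012  0.0001  0.0005]
```

Request:
move_arm:
  targets:
    - [[0.11, 0.09, 0], [0, 0, 0], -1]
    - [[0.11, 0.09, 0.1], [0, 0, 0], -1]
    - [[0.11, 0.09, 0.2], [0, 0, 0], -1]
    - [[0.11, 0.09, 0.24], [0, 0, 0], -1]
    - [[0.11, 0.09, 0.26], [0, 0, 0], -1]
    - [[0.11, 0.09, 0.26], [0, 0, 0], -1]
    - [[0.11, 0.09, 0.26], [0, 0, 0], -1]

```text
t: 6.55
position: [651.2, 21.1, 113.5]
orientation: [0.761, 0.648, 0.001, 0.001]
force: [-0.3, -0.3, -0.9]
gripper_width: 0.2
grasp_force: 62.1
```

```bash
python3 - <<'E'
from h import *
s=robot.get_state();print(s['position'],s['force'],s['gripper_width'],s['grasp_force'])
plan([641.6,29.2,98],-9.17)
c=cam('scene'); im,d=robot.capture('scene'); save('s2',cv2.resize(im[160:300,150:350],None,fx=3,fy=3))
E
```

```text
[651.2311213   21.07520684 113.47358846] [-0.33003922 -0.29151268 -0.88551121] 0.19950373006018662 62.136268615722656
shift [ 0.0216 -0.0362  0.0515] turn [ 0.0017 -0.0001 -0.0002]
```

View pics/s2.png

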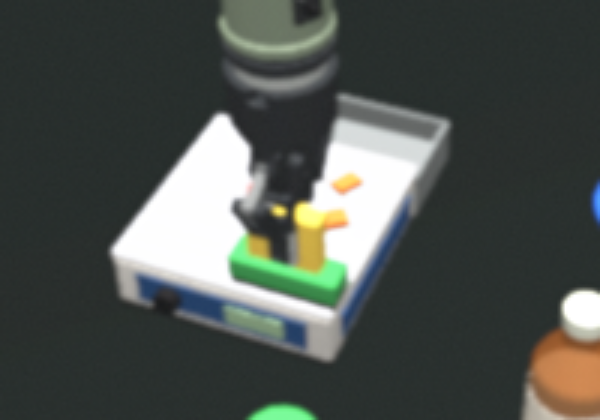

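The crop shows the scraper held upright beyond the chips, at about (290,270), with the chips ahead of it toward the tray. I'll lower it.

Request:
move_arm:
  targets:
    - [[0.022, -0.036, 0.02], [0, 0, 0], -1]
    - [[0.022, -0.036, 0.04], [0, 0, 0], -1]
    - [[0.022, -0.036, 0.051], [0, 0, 0], -1]
    - [[0.022, -0.036, 0.051], [0, 0, 0], -1]
    - [[0.022, -0.036, 0.051], [0, 0, 0], -1]

```text
t: 7.1
position: [640.5, 29.9, 96.5]
orientation: [0.761, 0.648, 0.0, -0.0]
force: [-0.3, 0.2, -1.6]
gripper_width: 0.201
grasp_force: 62.2
```

```bash
python3 - <<'E'
from h import *
s=robot.get_state();print(s['position'],s['force'])
plan([641.6,29.2,98],-9.17);plan([452.1,59.7,98],-9.17)
E
```

```text
[640.535119    29.89856658  96.50893225] [-0.31346369  0.15213149 -1.64974296]
shift [-0.0017  0.0039 -0.005 ] turn [-0.     -0.      0.0002]
shift [-0.0018 -0.6359 -0.0049] turn [-0.     -0.      0.0002]
```

Request:
move_arm:
  targets:
    - [[-0.002, 0, -0.003], [0, 0, 0], -1]
    - [[-0.002, -0.03, -0.003], [0, 0, 0], -1]
    - [[-0.002, -0.06, -0.003], [0, 0, 0], -1]
    - [[-0.002, -0.09, -0.003], [0, 0, 0], -1]
    - [[-0.002, -0.12, -0.003], [0, 0, 0], -1]
    - [[-0.002, -0.15, -0.003], [0, 0, 0], -1]
    - [[-0.002, -0.18, -0.003], [0, 0, 0], -1]
    - [[-0.002, -0.21, -0.003], [0, 0, 0], -1]
    - [[-0.002, -0.24, -0.003], [0, 0, 0], -1]
    - [[-0.002, -0.27, -0.003], [0, 0, 0], -1]

```text
t: 8.1
position: [559.7, 42.2, 97.5]
orientation: [0.761, 0.648, 0.0, 0.0]
force: [0.0, -0.0, -1.5]
gripper_width: 0.203
grasp_force: 62.2
```

```bash
python3 - <<'E'
from h import *
s=robot.get_state();print(s['position'],s['force'])
plan([452.1,59.7,98],-9.17)
E
```

```text
[559.74029916  42.22288545  97.49840541] [ 0.00176297 -0.00270814 -1.54224632]
shift [ 0.0005 -0.3635 -0.0017] turn [ 0.     -0.      0.0002]
```

Request:
move_arm:
  targets:
    - [[0, -0.035, 0], [0, 0, 0], -1]
    - [[0, -0.07, 0], [0, 0, 0], -1]
    - [[0, -0.105, 0], [0, 0, 0], -1]
    - [[0, -0.14, 0], [0, 0, 0], -1]
    - [[0, -0.175, 0], [0, 0, 0], -1]
    - [[0, -0.21, 0], [0, 0, 0], -1]
    - [[0, -0.25, 0], [0, 0, 0], -1]
    - [[0, -0.29, 0], [0, 0, 0], -1]
    - [[0, -0.33, 0], [0, 0, 0], -1]
    - [[0, -0.365, 0], [0, 0, 0], -1]

```text
t: 9.1
position: [451.1, 59.7, 97.4]
orientation: [0.761, 0.648, -0.0, -0.0]
force: [0.7, 1.2, -1.2]
gripper_width: 0.202
grasp_force: 62.2
```

Request:
move_arm:
  targets:
    - [[0, 0, 0], [0, 0, 0], -1]
    - [[0, 0, 0], [0, 0, 0], -1]
    - [[0, 0, -0.15], [0, 0, 0], -1]
    - [[0, 0, -0.3], [0, 0, 0], -1]
    - [[0, 0, -0.3], [0, 0, 0], -1]

```text
t: 9.6
position: [458.7, 59.1, 194.8]
orientation: [0.761, 0.648, 0.006, 0.006]
force: [1.1, -1.0, -1.3]
gripper_width: 0.199
grasp_force: 62.3
```

```bash
python3 - <<'E'
from h import *
s=robot.get_state();print(s['position'],s['force'],s['gripper_width'])
im,d=robot.capture('scene'); save('s3',cv2.resize(im[170:290,180:310],None,fx=3,fy=3))
im2,d2=robot.capture('top')
save('t3',np.hstack([cv2.resize(im[170:290,180:310],(390,360)),cv2.resize(im2[120:280,255:385],None,fx=2.25,fy=2.25)]))
for n,a in(('scene',im),('top',im2)):
    h=cv2.cvtColor(a,cv2.COLOR_RGB2HSV); m=((h[...,0]>8)&(h[...,0]<30)&(h[...,1]>110)&(h[...,2]>150)).astype(np.uint8)
    k,l,st,ce=cv2.connectedComponentsWithStats(m)
    for i in range(1,k):
        if st[i,4]>12: print(n,ce[i].round(),st[i,4],ray(cam(n),ce[i],25)[0].round())
E
```

```text
[458.70682244  59.07611409 194.82511886] [ 1.12028828 -0.99098172 -1.25247096] 0.19914955824780303
scene [158.  23.] 283 [-999. -932.   25.]
scene [160.  44.] 45 [-703. -787.   25.]
scene [288. 161.] 138 [173.  27.  25.]
scene [271. 163.] 49 [201. -23.  25.]
scene [342. 284.] 295 [644. 245.  25.]
top [199. 120.] 447 [708. 251.  25.]
```

View pics/t3.png

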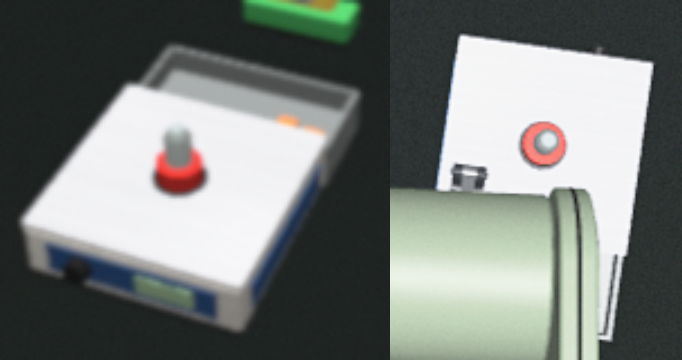

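In the picture the deck is bare, the collar is up, and two chips show in the tray, which is partly hidden from this view. I'll set the scraper down at about (560,170).

```bash
python3 - <<'E'
from h import *
s=robot.get_state();print(s['position'])
plan([560,170,100],-9.17);plan([560,170,36.4],-9.17)
E
```

```text
[454.07709542  59.32140468 189.05360318]
shift [0.4203 0.2886 0.2982] turn [ 0.0027 -0.0002  0.0001]
shift [0.4202 0.2877 0.5102] turn [ 0.0027 -0.0002  0.0001]
```

Request:
move_arm:
  targets:
    - [[0.14, 0.09, 0], [0, 0, 0], -1]
    - [[0.28, 0.19, 0], [0, 0, 0], -1]
    - [[0.4, 0.27, 0], [0, 0, 0], -1]
    - [[0.42, 0.285, 0.12], [0, 0, 0], -1]
    - [[0.42, 0.285, 0.24], [0, 0, 0], -1]
    - [[0.42, 0.285, 0.35], [0, 0, 0], -1]
    - [[0.42, 0.285, 0.43], [0, 0, 0], -1]
    - [[0.42, 0.285, 0.47], [0, 0, 0], -1]
    - [[0.42, 0.285, 0.47], [0, 0, 0], -1]
    - [[0.42, 0.285, 0.47], [0, 0, 0], -1]

```text
t: 10.7
position: [557.1, 170.2, 46.5]
orientation: [0.761, 0.648, -0.0, 0.0]
force: [0.1, -0.1, -2.3]
gripper_width: 0.203
grasp_force: 62.2
```

```bash
python3 - <<'E'
from h import *
s=robot.get_state();print(s['position'],s['force'])
plan([560,170,36.4],-9.17)
E
```

```text
[557.13477641 170.24771939  46.49676908] [ 0.12976061 -0.05804436 -2.28589442]
shift [0.0007 0.0096 0.0337] turn [0.     0.     0.0001]
```

Request:
move_arm:
  targets:
    - [[0, 0, 0.015], [0, 0, 0], -1]
    - [[0, 0, 0.028], [0, 0, 0], -1]
    - [[0, 0, 0.033], [0, 0, 0], -1]
    - [[0, 0, 0.033], [0, 0, 0], -1]
    - [[0, 0, 0.033], [0, 0, 0], -1]

```text
t: 11.2
position: [557.0, 170.3, 36.8]
orientation: [0.761, 0.648, 0.0, 0.0]
force: [0.3, 0.7, -2.0]
gripper_width: 0.203
grasp_force: 62.2
```

```bash
python3 - <<'E'
from h import *
s=robot.get_state();print(s['position'],s['force'])
E
```

```text
[556.99447572 170.31643102  36.84800946] [ 0.32643979  0.67913839 -2.004387  ]
```

Request:
move_arm:
  targets:
    - [[0, 0, 0.001], [0, 0, 0], 1]
    - [[0, 0, 0.001], [0, 0, 0], 1]
    - [[0, 0, 0.001], [0, 0, 0], 1]
    - [[0, 0, 0.001], [0, 0, 0], 1]
    - [[0, 0, 0.001], [0, 0, 0], 1]
    - [[0, 0, -0.15], [0, 0, 0], 1]
    - [[0, 0, -0.3], [0, 0, 0], 1]
    - [[0, 0, -0.45], [0, 0, 0], 1]
    - [[0, 0, -0.45], [0, 0, 0], 1]

```text
t: 12.1
position: [562.5, 171.3, 180.3]
orientation: [0.761, 0.648, 0.007, 0.004]
force: [0.4, 0.5, 0.5]
gripper_width: 1.0
grasp_force: 0.0
```

```bash
python3 - <<'E'
from h import *
s=robot.get_state();print(s['position'],s['gripper_width'])
im2,d2=robot.capture('top'); save('t4',cv2.resize(im2[100:300,150:400],None,fx=3,fy=3)); c=cam('top')
h=cv2.cvtColor(im2,cv2.COLOR_RGB2HSV); m=((h[...,0]>8)&(h[...,0]<32)&(h[...,1]>100)&(h[...,2]>150)).astype(np.uint8)
k,l,st,ce=cv2.connectedComponentsWithStats(m)
for i in range(1,k):
    if st[i,4]>12:
        w=ray(c,ce[i],25)[0][:2]-[551.7,-26.2]; a=np.radians(-9.17); print(ce[i].round(),st[i,4],'mixer',(w@[[np.cos(a),-np.sin(a)],[np.sin(a),np.cos(a)]]).round())
plan([419,298.1,100],20)
E
```

```text
[562.45125359 171.25727313 180.25918488] 0.9996693969096235
[244. 184.] 48 mixer [-22. 175.]
[293. 228.] 44 mixer [-104.   51.]
[283. 235.] 53 mixer [-123.   71.]
[294. 239.] 59 mixer [-129.   43.]
shift [ 0.3432 -0.5346  0.2514] turn [ 6.500e-03 -3.000e-04 -3.238e-01]
```

View pics/t4.png

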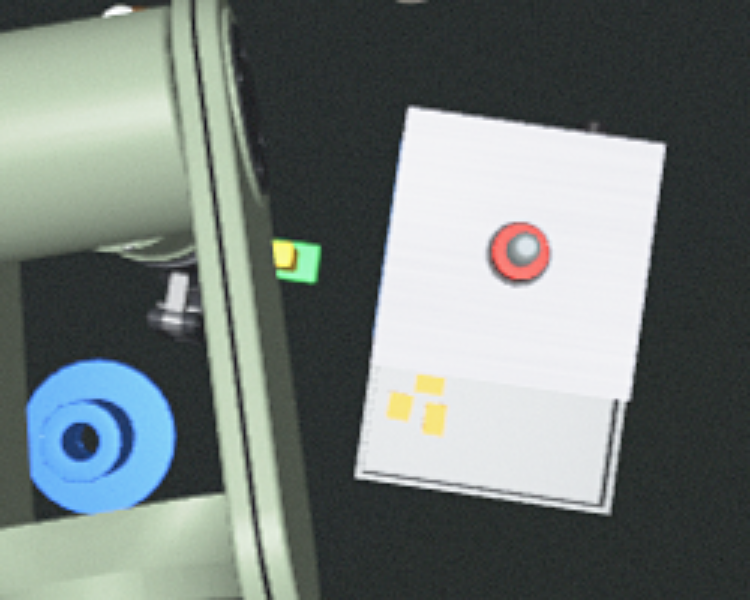

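All three chips lie in the tray at (430,384), (400,405) and (434,419) in the crop. The scraper stands clear of the mixer and the collar is up. Next is the sleeve.

Request:
move_arm:
  targets:
    - [[0.07, -0.11, 0], [0, 0, -0.324], 1]
    - [[0.15, -0.22, 0.05], [0, 0, -0.324], 1]
    - [[0.22, -0.33, 0.1], [0, 0, -0.324], 1]
    - [[0.29, -0.44, 0.2], [0, 0, -0.324], 1]
    - [[0.343, -0.535, 0.25], [0, 0, -0.324], 1]
    - [[0.343, -0.535, 0.25], [0, 0, -0.324], 1]
    - [[0.343, -0.535, 0.25], [0, 0, -0.324], 1]

```text
t: 12.85
position: [413.2, 297.2, 95.0]
orientation: [0.573, 0.82, -0.001, -0.001]
force: [-0.2, 0.4, 0.8]
gripper_width: 1.0
grasp_force: 0.0
```

```bash
python3 - <<'E'
from h import *
print(robot.get_state()['position']);plan([419,298.1,15],20)
E
```

```text
[413.20344745 297.18756509  95.04639846]
shift [-0.0036  0.02    0.2668] turn [-0.0019  0.0005  0.0013]
```

Request:
move_arm:
  targets:
    - [[-0.004, 0.019, 0], [0, 0, 0], 1]
    - [[-0.004, 0.019, 0.1], [0, 0, 0], 1]
    - [[-0.004, 0.019, 0.18], [0, 0, 0], 1]
    - [[-0.004, 0.019, 0.24], [0, 0, 0], 1]
    - [[-0.004, 0.019, 0.26], [0, 0, 0], 1]
    - [[-0.004, 0.019, 0.26], [0, 0, 0], 1]
    - [[-0.004, 0.019, 0.26], [0, 0, 0], 1]

```text
t: 13.55
position: [422.2, 298.4, 19.6]
orientation: [0.574, 0.819, 0.001, 0.001]
force: [0.3, 0.5, 0.2]
gripper_width: 1.002
grasp_force: 0.0
```

```bash
python3 - <<'E'
from h import *
s=robot.get_state();print(s['position'],s['force']);plan([419,298.1,15],20)
E
```

```text
[422.20529138 298.40446443  19.64839759] [0.2758157  0.50839079 0.23241724]
shift [ 0.0027 -0.0104  0.0155] turn [ 0.0015 -0.0001 -0.0005]
```

Request:
move_arm:
  targets:
    - [[0.003, -0.01, 0.014], [0, 0, 0], 1]
    - [[0.003, -0.01, 0.014], [0, 0, 0], 1]
    - [[0.003, -0.01, 0.014], [0, 0, 0], 1]
    - [[0.003, -0.01, 0.014], [0, 0, 0], 1]

```text
t: 13.95
position: [417.6, 298.3, 14.8]
orientation: [0.573, 0.819, 0.0, 0.0]
force: [-0.0, -0.0, 0.8]
gripper_width: 0.997
grasp_force: 0.0
```

```bash
python3 - <<'E'
from h import *
s=robot.get_state();print(s['position'],s['force']);plan([419,298.1,15],20)
E
```

```text
[417.58841275 298.26322206  14.77304576] [-0.03396565 -0.02268705  0.78972058]
shift [-0.0021  0.0042 -0.0008] turn [ 0.0005 -0.0001  0.0002]
```

Request:
move_arm:
  targets:
    - [[-0.002, 0.004, 0], [0, 0, 0], 1]
    - [[-0.002, 0.004, 0], [0, 0, 0], -1]
    - [[-0.002, 0.004, 0], [0, 0, 0], -1]
    - [[-0.002, 0.004, 0], [0, 0, 0], -1]
    - [[-0.002, 0.004, 0], [0, 0, 0], -1]
    - [[-0.002, 0.004, 0], [0, 0, 0], -1]
    - [[-0.002, 0.004, 0], [0, 0, 0], -1]

```text
t: 14.65
position: [419.2, 298.1, 15.0]
orientation: [0.573, 0.819, 0.0, 0.0]
force: [-0.5, 0.1, 5.8]
gripper_width: 0.691
grasp_force: 64.8
```

```bash
python3 - <<'E'
from h import *
s=robot.get_state();print(s['position'],s['force'],s['gripper_width'],s['grasp_force'])
im,d=robot.capture('wrist'); save('w5',im)
E
```

```text
[419.22097667 298.14237685  15.02015113] [-0.46504061  0.13568949  5.77057974] 0.6908872147099748 64.7881905734539
```

```bash
python3 - <<'E'
from h import *
plan([419,298.1,165],20); plan([551.7,-26.2,165],20);plan([551.7,-26.2,165],0)
E
```

```text
shift [ 1.e-04 -3.e-04 -5.e-01] turn [ 0.0006 -0.      0.0002]
shift [-1.167   0.0454 -0.5   ] turn [ 0.0006 -0.      0.0002]
shift [-1.167   0.0454 -0.5   ] turn [ 6.000e-04 -1.000e-04  2.224e-01]
```

Request:
move_arm:
  targets:
    - [[0, 0, -0.08], [0, 0, 0], -1]
    - [[0, 0, -0.2], [0, 0, 0], -1]
    - [[0, 0, -0.34], [0, 0, 0], -1]
    - [[0, 0, -0.46], [0, 0, 0], -1]
    - [[-0.12, 0, -0.52], [0, 0, 0], -1]
    - [[-0.25, 0.01, -0.52], [0, 0, 0], -1]
    - [[-0.38, 0.01, -0.52], [0, 0, 0], -1]
    - [[-0.51, 0.02, -0.52], [0, 0, 0], -1]
    - [[-0.64, 0.02, -0.52], [0, 0, 0], -1]
    - [[-0.77, 0.03, -0.52], [0, 0, 0], -1]

```text
t: 15.7
position: [505.4, 82.5, 169.1]
orientation: [0.574, 0.819, -0.001, -0.001]
force: [1.1, 0.2, -1.9]
gripper_width: 0.697
grasp_force: 65.6
```

Request:
move_arm:
  targets:
    - [[-0.12, 0, 0], [0, 0, 0], -1]
    - [[-0.24, 0.01, 0], [0, 0, 0], -1]
    - [[-0.33, 0.01, 0], [0, 0, 0], -1]
    - [[-0.39, 0.01, 0], [0, 0, 0], -1]
    - [[-0.39, 0.01, 0], [0, 0, 0], -1]
    - [[-0.39, 0.01, 0], [0, 0, 0], -1]

```text
t: 16.3
position: [548.3, -24.5, 169.5]
orientation: [0.574, 0.819, -0.0, -0.001]
force: [0.8, 0.5, -2.4]
gripper_width: 0.69
grasp_force: 65.6
```

```bash
python3 - <<'E'
from sl import *
s=robot.get_state();print(s['position'],s['force'],s['gripper_width'])
c=cam('wrist'); im,d=robot.capture('wrist'); save('w6',im); np.savez('w6.npz',im=im,d=d)
plan([551.7,-26.2,150],20)
E
```

```text
[548.28296077 -24.49011207 169.51429559] [ 0.75875323  0.45964337 -2.35413749] 0.690333925896798
shift [-0.0109  0.0084  0.0656] turn [-0.0008 -0.001   0.0004]
```

View pics/w6.png

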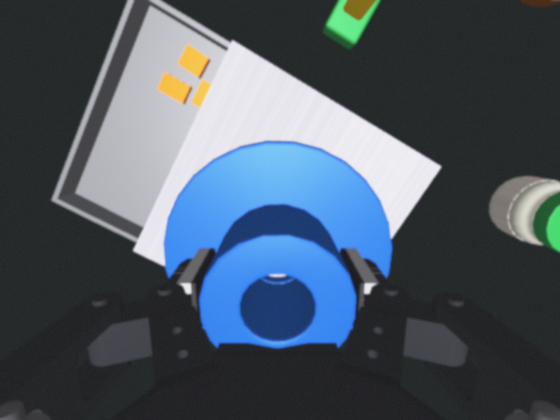

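The sleeve is held upright with the hub top at (277,305), and the chips are visible in the tray. I'll measure its in-hand offset from the TCP.

```bash
python3 - <<'E'
from h import *
c=cam('wrist'); f=np.load('w6.npz'); im,d=f['im'],f['d']; s=robot.get_state(); p=s['position']; print(p)
P=cloud(c,d); hsv=cv2.cvtColor(im,cv2.COLOR_RGB2HSV); blue=(hsv[...,0]>95)&(hsv[...,0]<125)&(hsv[...,1]>100)
top=blue&(d>0)&(np.abs(P[...,2]-p[2]-40)<8); print(top.sum(),np.median(P[top][:,2])-p[2] if top.sum() else 0)
fl=blue&(d>0)&(np.abs(P[...,2]-p[2]+7)<8); print(fl.sum(),np.median(P[fl][:,2])-p[2] if fl.sum() else 0)
from scipy.optimize import least_squares
def circ(xy,r0):
    return least_squares(lambda q:np.hypot(xy[:,0]-q[0],xy[:,1]-q[1])-q[2],[p[0],p[1],r0],loss='soft_l1').x
# flange upper arc
z=np.median(P[fl][:,2]); pts=[]
for u in range(185,375,4):
    v=np.argmax(blue[100:260,u])+100; pts.append((u,v))
w=circ(ray(c,pts,z)[:,:2],60); print('flange',w-[p[0],p[1],0])
z=np.median(P[top][:,2]); k=top.astype(np.uint8)
pts=[(u,np.argmax(top[:,u])) for u in range(215,340,4)]; w=circ(ray(c,pts,z)[:,:2],30); print('hub',w-[p[0],p[1],0])
E
```

```text
[548.23703089 -24.00876914 169.68111418]
12405 39.36907264050828
17114 -7.3631656663119145
flange [-4.46872661e-01 -3.08218524e-02  5.83839272e+01]
hub [-1.4208211   3.14953634 27.53759814]
```

```bash
python3 - <<'E'
from h import *
print(robot.get_state()['position'])
plan([551.7,-26.2,136],20)
E
```

```text
[548.23703089 -24.00876914 169.68111418]
shift [-0.011   0.0085  0.1122] turn [-0.0008 -0.001   0.0004]
```

Request:
move_arm:
  targets:
    - [[-0.011, 0.008, 0], [0, 0, 0], -1]
    - [[-0.011, 0.008, 0], [0, 0, 0], -1]
    - [[-0.011, 0.008, 0.06], [0, 0, 0], -1]
    - [[-0.011, 0.008, 0.1], [0, 0, 0], -1]
    - [[-0.011, 0.008, 0.1], [0, 0, 0], -1]
    - [[-0.011, 0.008, 0.1], [0, 0, 0], -1]

```text
t: 16.95
position: [552.1, -26.9, 140.0]
orientation: [0.573, 0.819, -0.0, -0.001]
force: [0.2, -0.4, -2.6]
gripper_width: 0.693
grasp_force: 65.6
```

```bash
python3 - <<'E'
from h import *
s=robot.get_state();print(s['position'],s['force'])
plan([551.7,-26.2,115],20)
E
```

```text
[552.08124405 -26.9288457  140.00955324] [ 0.24694182 -0.36299942 -2.58104164]
shift [ 0.0027 -0.0003  0.0834] turn [-0.0006 -0.0004  0.0003]
```

Request:
move_arm:
  targets:
    - [[0.002, 0, 0], [0, 0, 0], -1]
    - [[0.002, 0, 0.02], [0, 0, 0], -1]
    - [[0.002, 0, 0.035], [0, 0, 0], -1]
    - [[0.002, 0, 0.05], [0, 0, 0], -1]
    - [[0.002, 0, 0.065], [0, 0, 0], -1]
    - [[0.002, 0, 0.08], [0, 0, 0], -1]
    - [[0.002, 0, 0.08], [0, 0, 0], -1]
    - [[0.002, 0, 0.08], [0, 0, 0], -1]

```text
t: 17.75
position: [552.2, -26.7, 116.2]
orientation: [0.574, 0.819, -0.0, -0.0]
force: [-0.9, 0.1, -2.9]
gripper_width: 0.693
grasp_force: 65.6
```

```bash
python3 - <<'E'
from h import *
s=robot.get_state();print(s['position'],s['force'],s['wrist_torque'])
plan([551.7,-26.2,101],20)
E
```

```text
[552.15308887 -26.6768221  116.16300436] [-0.86979061  0.09551824 -2.92048405] [0.05059961 0.01873465 0.01230172]
shift [ 0.002  -0.0009  0.0505] turn [-0.0002 -0.0001  0.0001]
```

Request:
move_arm:
  targets:
    - [[0.001, 0, 0.012], [0, 0, 0], -1]
    - [[0.001, 0, 0.024], [0, 0, 0], -1]
    - [[0.001, 0, 0.034], [0, 0, 0], -1]
    - [[0.001, 0, 0.042], [0, 0, 0], -1]
    - [[0.001, 0, 0.047], [0, 0, 0], -1]
    - [[0.001, 0, 0.047], [0, 0, 0], -1]
    - [[0.001, 0, 0.047], [0, 0, 0], -1]

```text
t: 18.45
position: [552.2, -26.4, 102.3]
orientation: [0.574, 0.819, -0.0, 0.0]
force: [0.4, -0.1, -2.3]
gripper_width: 0.692
grasp_force: 65.6
```

```bash
python3 - <<'E'
from h import *
s=robot.get_state();print(s['position'],s['force'],s['wrist_torque'])
E
```

```text
[552.22049932 -26.43027797 102.29523298] [ 0.40695825 -0.13224071 -2.28041429] [ 0.0114099  -0.02707145 -0.00103564]
```

Request:
move_arm:
  targets:
    - [[0, 0, 0.003], [0, 0, 0], -1]
    - [[0, 0, 0.005], [0, 0, 0], -1]
    - [[0, 0, 0.005], [0, 0, 0], -1]
    - [[0, 0, 0.005], [0, 0, 0], -1]

```text
t: 18.85
position: [552.2, -26.4, 100.8]
orientation: [0.574, 0.819, 0.0, 0.0]
force: [0.4, 0.6, -2.6]
gripper_width: 0.695
grasp_force: 65.6
```

Request:
move_arm:
  targets:
    - [[0, 0, 0], [0, 0, 0], 1]
    - [[0, 0, 0], [0, 0, 0], 1]
    - [[0, 0, 0], [0, 0, 0], 1]
    - [[0, 0, 0], [0, 0, 0], 1]
    - [[0, 0, 0], [0, 0, 0], 1]
    - [[0, 0, 0], [0, 0, 0], 1]

```text
t: 19.45
position: [552.2, -26.4, 100.8]
orientation: [0.574, 0.819, 0.0, 0.0]
force: [0.0, -0.3, -0.1]
gripper_width: 1.001
grasp_force: 0.0
```

Request:
move_arm:
  targets:
    - [[0, 0, -0.08], [0, 0, 0], 1]
    - [[0, 0, -0.2], [0, 0, 0], 1]
    - [[0, 0, -0.32], [0, 0, 0], 1]
    - [[0, 0, -0.32], [0, 0, 0], -0.3]
    - [[0, 0, -0.32], [0, 0, 0], -0.3]
    - [[0, 0, -0.32], [0, 0, 0], -0.3]
    - [[0, 0, -0.32], [0, 0, 0], -0.3]

```text
t: 20.15
position: [550.8, -26.1, 194.8]
orientation: [0.574, 0.819, -0.001, -0.002]
force: [-0.0, -0.2, -1.2]
gripper_width: 0.359
grasp_force: 0.0
```

```bash
python3 - <<'E'
from h import *
s=robot.get_state();print(s['position'],s['force'],s['gripper_width'])
im,d=robot.capture('scene')
im2,d2=robot.capture('wrist'); c=cam('wrist'); np.savez('w7.npz',im=im2,d=d2)
P=cloud(cam('scene'),d); b=P[(d>0)&(np.hypot(P[...,0]-552,P[...,1]+26)<80)&(P[...,2]>80)&(P[...,2]<160)]
print(np.percentile(b[:,2],[5,25,50,75,90]))
save('s7',np.hstack([cv2.resize(im[160:290,180:310],(390,390)),cv2.resize(im2,(390,292))[:, :].copy() if 0 else cv2.copyMakeBorder(cv2.resize(im2,(400,300)),0,90,0,0,0)]))
plan([551.7,-26.2,165],20)
E
```

```text
[550.84327521 -26.14188272 194.80710285] [-0.03902802 -0.18417747 -1.18498413] 0.35892626092353613
[ 84.04020749  86.06467514  88.00212959 122.21392382 133.13709613]
shift [-0.0007  0.0018  0.1005] turn [-0.0017 -0.001   0.0001]
```

View pics/s7.png

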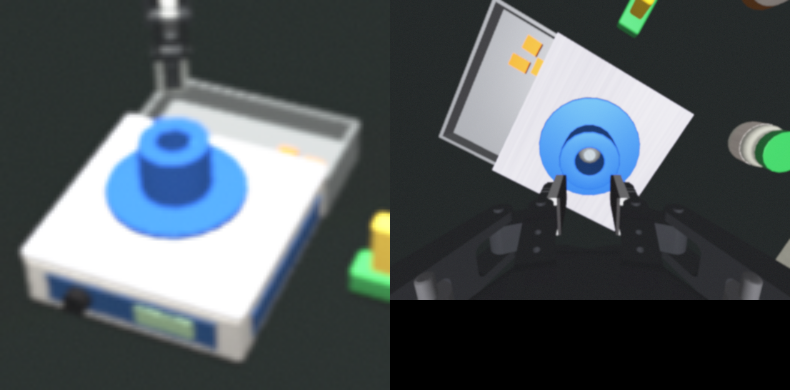

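The sleeve rests level on the raised collar, visible in the left half at (175,190), with the spindle showing in its bore. The fingers are spread to match the top ring, so I'll press down in gentle steps.

Request:
move_arm:
  targets:
    - [[-0.001, 0.002, 0.05], [0, 0, 0], -0.3]
    - [[-0.001, 0.002, 0.1], [0, 0, 0], -0.3]
    - [[-0.001, 0.002, 0.14], [0, 0, 0], -0.3]
    - [[-0.001, 0.002, 0.16], [0, 0, 0], -0.3]
    - [[-0.001, 0.002, 0.17], [0, 0, 0], -0.3]
    - [[-0.001, 0.002, 0.17], [0, 0, 0], -0.3]

```text
t: 20.85
position: [552.6, -26.4, 145.2]
orientation: [0.574, 0.819, -0.0, -0.0]
force: [0.9, -0.0, -0.1]
gripper_width: 0.35
grasp_force: 0.0
```

```bash
python3 - <<'E'
from h import *
s=robot.get_state();print(s['position'],s['force'])
plan([551.7,-26.2,130],20)
E
```

```text
[552.56634842 -26.42865674 145.16008863] [ 0.90406176 -0.00335929 -0.1437868 ]
shift [ 0.0017 -0.0024  0.0505] turn [-0.0005 -0.0003  0.0001]
```

Request:
move_arm:
  targets:
    - [[0.001, -0.002, 0.005], [0, 0, 0], -0.3]
    - [[0.001, -0.002, 0.01], [0, 0, 0], -0.3]
    - [[0.001, -0.002, 0.015], [0, 0, 0], -0.3]
    - [[0.001, -0.002, 0.02], [0, 0, 0], -0.3]
    - [[0.001, -0.002, 0.025], [0, 0, 0], -0.3]
    - [[0.001, -0.002, 0.03], [0, 0, 0], -0.3]
    - [[0.001, -0.002, 0.035], [0, 0, 0], -0.3]
    - [[0.001, -0.002, 0.04], [0, 0, 0], -0.3]
    - [[0.001, -0.002, 0.045], [0, 0, 0], -0.3]
    - [[0.001, -0.002, 0.05], [0, 0, 0], -0.3]

```text
t: 21.85
position: [552.3, -26.5, 131.6]
orientation: [0.573, 0.819, -0.0, 0.0]
force: [-3.0, -0.7, 6.8]
gripper_width: 0.352
grasp_force: 3.2
```

Contact at roughly z = 132 with 7 N. I'll keep going.

Request:
move_arm:
  targets:
    - [[0, 0, 0.005], [0, 0, 0], -0.3]
    - [[0, 0, 0.01], [0, 0, 0], -0.3]
    - [[0, 0, 0.015], [0, 0, 0], -0.3]
    - [[0, 0, 0.02], [0, 0, 0], -0.3]
    - [[0, 0, 0.025], [0, 0, 0], -0.3]
    - [[0, 0, 0.03], [0, 0, 0], -0.3]
    - [[0, 0, 0.035], [0, 0, 0], -0.3]
    - [[0, 0, 0.04], [0, 0, 0], -0.3]

```text
t: 22.65
position: [552.3, -26.5, 119.9]
orientation: [0.573, 0.819, -0.0, 0.0]
force: [-2.2, 1.1, 7.0]
gripper_width: 0.351
grasp_force: 3.2
```

```bash
python3 - <<'E'
from h import *
s=robot.get_state();print(s['position'],s['force'],s['wrist_torque'],s['gripper_width'])
im,d=robot.capture('scene'); P=cloud(cam('scene'),d)
hsv=cv2.cvtColor(im,cv2.COLOR_RGB2HSV); e=(d>0)&(hsv[...,0]>95)&(hsv[...,0]<125)&(hsv[...,1]>120)&(np.hypot(P[...,0]-552,P[...,1]+26)<65)&(P[...,2]>50)
b=P[e]; h=b[b[:,2]<105]; r=h[np.hypot(h[:,0]-552,h[:,1]+26)>38]; print(np.percentile(b[:,2],[5,95]),len(r),np.linalg.lstsq(np.c_[r[:,:2]-[552,-26],np.ones(len(r))],r[:,2],rcond=None)[0])
E
```

```text
[552.31863712 -26.48468942 119.93480836] [-2.20636952  1.06127466  6.97260822] [ 0.02574534  0.53483305 -0.0084317 ] 0.35083090600462
[ 71.99955769 121.75945173] 555 [-2.81009482e-03  7.10944294e-03  7.39952943e+01]
```

Request:
move_arm:
  targets:
    - [[0, 0, 0.005], [0, 0, 0], -0.3]
    - [[0, 0, 0.01], [0, 0, 0], -0.3]
    - [[0, 0, 0.015], [0, 0, 0], -0.3]
    - [[0, 0, 0.02], [0, 0, 0], -0.3]
    - [[0, 0, 0.024], [0, 0, 0], -0.3]
    - [[0, 0, 0.027], [0, 0, 0], -0.3]
    - [[0, 0, 0.027], [0, 0, 0], -0.3]

```text
t: 23.4
position: [552.3, -26.4, 114.5]
orientation: [0.573, 0.819, -0.0, 0.0]
force: [-10.0, 1.2, 19.6]
gripper_width: 0.352
grasp_force: 10.3
```

```bash
python3 - <<'E'
from h import *
s=robot.get_state();print(s['position'],s['force'],s['wrist_torque'],s['gripper_width'])
im,d=robot.capture('scene'); P=cloud(cam('scene'),d)
hsv=cv2.cvtColor(im,cv2.COLOR_RGB2HSV); e=(d>0)&(hsv[...,0]>95)&(hsv[...,0]<125)&(hsv[...,1]>120)&(np.hypot(P[...,0]-552,P[...,1]+26)<65)&(P[...,2]>50)
b=P[e]; h=b[b[:,2]<105]; r=h[np.hypot(h[:,0]-552,h[:,1]+26)>38]; print(np.percentile(b[:,2],[5,95]),len(r),np.linalg.lstsq(np.c_[r[:,:2]-[552,-26],np.ones(len(r))],r[:,2],rcond=None)[0])
w=(d>0)&(hsv[...,1]<40)&(hsv[...,2]>180)&(np.hypot(P[...,0]-552,P[...,1]+26)<90)&(P[...,2]>40);print('deck',np.median(P[w][:,2]))
save('s8',cv2.resize(im[170:290,180:310],None,fx=4,fy=4))
E
```

```text
[552.31786109 -26.40772743 114.54550501] [-9.98505483  1.18276474 19.63596856] [ 0.25955019  1.59764505 -0.02453572] 0.3516719082840067
[ 66.71906191 116.36762197] 550 [-8.45062997e-04  3.62187942e-03  6.86484637e+01]
deck 393.5035459584931
```

View pics/s8.png

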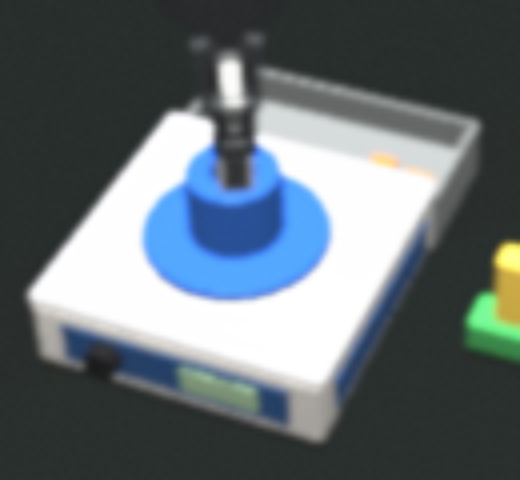

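The flange looks flush: its fitted height is 68.6 mm against 68 mm nominal, and it is level. I'll add a little more force to confirm it has bottomed, then retreat.

Request:
move_arm:
  targets:
    - [[0, 0, 0.003], [0, 0, 0], -0.3]
    - [[0, 0, 0.006], [0, 0, 0], -0.3]
    - [[0, 0, 0.006], [0, 0, 0], -0.3]

```text
t: 23.75
position: [552.4, -26.4, 114.5]
orientation: [0.573, 0.819, -0.0, 0.0]
force: [-13.5, 2.3, 29.1]
gripper_width: 0.355
grasp_force: 14.8
```

Request:
move_arm:
  targets:
    - [[0, 0, -0.02], [0, 0, 0], -0.3]
    - [[0, 0, -0.06], [0, 0, 0], -0.3]
    - [[0, 0, -0.2], [0, 0, 0], -0.3]
    - [[0, 0, -0.35], [0, 0, 0], -0.3]
    - [[-0.15, 0, -0.45], [0, 0, 0], -0.3]
    - [[-0.3, 0, -0.45], [0, 0, 0], -0.3]
    - [[-0.4, 0, -0.45], [0, 0, 0], -0.3]
    - [[-0.4, 0, -0.45], [0, 0, 0], -0.3]

```text
t: 24.55
position: [594.2, -143.2, 244.1]
orientation: [0.575, 0.818, -0.0, 0.001]
force: [-0.6, 0.4, -0.3]
gripper_width: 0.353
grasp_force: 0.0
```

```bash
python3 - <<'E'
from sl import *
s=robot.get_state();print(s['position'],s['force'])
for n in('scene','wrist','top'):
    im,d=robot.capture(n); c=cam(n); P=cloud(c,d); R2=np.hypot(P[...,0]-552,P[...,1]+26)
    hsv=cv2.cvtColor(im,cv2.COLOR_RGB2HSV); e=(d>0)&(hsv[...,0]>85)&(hsv[...,0]<125)&(hsv[...,1]>60)&(R2<60)&(P[...,2]>50)
    r=P[e&(R2>38)&(R2<56)&(P[...,2]<90)]; t=P[e&(R2<28)&(P[...,2]>100)]
    k=(d>0)&(hsv[...,1]<40)&(R2>66)&(R2<88)&(abs(P[...,2]-60)<8)
    print(n,len(r),np.median(r[:,2]),'hub',np.median(t[:,2]) if len(t) else None,'deck',np.median(P[k][:,2]), np.linalg.lstsq(np.c_[r[:,:2]-[552,-26],np.ones(len(r))],r[:,2],rcond=None)[0] if len(r) else 0)
E
```

```text
[ 594.23547884 -143.20669431  244.12226068] [-0.64913978  0.41789066 -0.31193202]
scene 464 68.67079387978615 hub 115.2450872043603 deck 60.84024373164637 [-5.68529992e-04  3.10575360e-03  6.87578967e+01]
wrist 6029 67.64820719971603 hub 114.5367545395508 deck 59.61276117894711 [-1.79973850e-03  8.99777426e-04  6.76502026e+01]
top 1107 67.31617944686371 hub 114.14940647005383 deck 59.30785252072511 [9.12204872e-04 1.11743979e-03 6.73156031e+01]
```

```bash
python3 -c "
from station import robot
print(robot.hand_in())"
```

```text
the job is handed in; nothing more can be done
None
```

I handed the job in at about 25 s: all three chips are in the tray, the scraper stands on the bench clear of the mixer, and the sleeve was released on the raised collar then pressed home (flange top measures 8.0 mm above the deck); the hand-in gave no verdict.

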